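Draw the glass inspection slide to its front stop and load a ferrule

ROBOT

A 6-joint arm with a two-finger parallel gripper is mounted at the origin on the work surface; the furniture and walls round the work are solid. World frame = base frame: x ahead of the robot, y to its left, z up, the work surface at z = 0. Lengths are in m, angles in degrees, forces in N, time in s.
With the tool pointing down it reaches from about 0.3 to 0.75 m from the base axis. Payload 8.5 kg.
Tool frame: the origin (TCP) lies on the centre line of the jaws, within the pads' length; the fingertips stand 19 mm ahead of it and the grasp point (between the pads) is the TCP; z points along the fingers, x is the direction in which the jaws open and shut, and the axes are right-handed (so a half turn about z gives the same grasp; the last joint's range is limited). The gripper opens to 85 mm and grips with 20 to 120 N. Pads are 22 mm wide; open, the fingers measure 114 mm over their backs; the gripper's body (76 mm by 85 mm) begins 54 mm behind the grasp point. The pads swing forward as they close: fully open they stand 13 mm farther back than shut.
Start: joints at [59.341, 21.807, 74.336, -0, 83.858, -12.336], TCP at [0.173, 0.522, 0.25] pointing down, gripper open.
Joint ranges: [-178.18, 178.18], [-50.72, 133.34], [12.68, 142.11], [-81.47, 261.47], [9.98, 163.14], [-165.26, 165.26]. Speed limits (degrees/s): [136.94, 136.94, 180, 180, 180, 180].

INTERFACE

Orientations are given as a 3x3 rotation matrix whose columns are the frame's x, y, z axes.
In Python, from rig import env, cams, order gives the robot as it stands.
- The arm moves only by the tool step_arm, never from a script. Its argument "steps" is a list of rows, each an object with "xyz": the shift along the tool's x, y, z normalised to -1 to 1, where 1 is 0.04 m, a list of three; "turn": the turn, a rotation vector about the tool's x, y, z normalised to -1 to 1, where 1 is 0.08 rad, a list of three; "gripper": the gripper command: -1 is shut, 1 is fully open, values between are in proportion. A call has 1 to 20 rows; each row shifts and turns the commanded pose from where the row before left it, along the tool's axes as they then stand; what a row does not reach is not made up. A row lasts 1/12 s, in which the tool goes at most 41.7 mm and 7.16 degrees, less where a joint would pass 70% of its speed; a pose out of reach is approached as far as the arm can. A call with a number of a shift or a turn outside -1 to 1 is refused whole. A call with a gripper value outside its range is refused whole. The fingers move at their own pace and stop on an object; "squeeze" is the grip in N (left out, the last holds). Time passes only in rows, so rows that do not move let the fingers close. It gives the time, the measured TCP pose, the force and the opening at its end, in the units of the state.
- env.observe(): the state, without advancing time (a new reading comes with each control period).
- cams.get_image(name): name is "scene" or "top"; returns (picture, depth): 384x512x3 uint8, red, green, blue; 384x512 float32, m along the optical axis (not along the pixel's ray), 0 where there is no reading.
- cams.camera_info(name): a dict with "fx", "fy", "cx", "cy" (pixels), "k1" (the pictures are not rectified: a ray, as slopes to the right and down, at radius r is drawn at 1 + k1 r^2 times it, then the intrinsics apply), "extrinsics" (4x4, takes a point from camera to world coordinates). Camera axes: x right, y down, z forward; pixel columns grow to the right and rows downward; lengths in m; the calibration is good to about 2 mm. A picture is of the moment at which its call begins. camera_info takes no time and is no camera call.
- order.close_job(): hands the job in, once; it reports no verdict.
The state is a dict: "time_s": time; "q": joint angles; "qvel": joint speeds; "joint_efforts": joint torques, N m; "position": TCP position; "tool_rot": TCP orientation; "ft_force": force on the tool from outside, world axes, zero at the start; "wrist_torque": the same for the moment, N m; "grip_width": finger opening in m.
Only numpy, scipy, OpenCV 4.12 (cv2) and the standard library are available. Lean on these libraries where they do the work, as an engineer would, in place of code of your own. Each camera call takes 0.05 s, during which the arm holds its last target. There are 200 camera calls.

TASK

Ready the sloping inspection stand for the next part: press lightly on the white strip of the glass slide with closed fingertips and draw it towards you until it is fully home against the black front stop. Then stand the black ferrule upright inside the red ring on the glass and let go. The glass is delicate and its height is not known exactly, so feel for it and never load the stand or its glass with 25 N or more; leave the brass weight, the pin gauge and the green marker where they are.

Things in the scene. Friction and masses are not known exactly. Their poses are not given: they have to be found in the camera images.
- station: Grey inspection stand, 180 long x 98 mm wide, fixed to the table; place and yaw vary. Origin on the table top under its middle; x level along the guides, away from the robot (front stop to lens bridge), y left across them, z up. Its bed and the glass on it slope down to the front by 6 degrees (0.105 rad): a point of the glass drawn 10 mm home sinks 1 mm.
- stop_mid (a point): Point above the black rubber front stop where the middle of the slide's front edge lies when fully home, in the plane of press_strip. The grey lens bridge spans the slide from 96 to 146 mm behind this point along the glass and stands up to 18 mm over that plane; the aluminium rails beside the glass (clear width 74 mm) stand 1 mm over it; nothing else is over the bed.
- slide (a joint): Glass slide, 70 wide x 105 mm long, on a black carrier in guide rails; cannot turn or lift out. Value (m) = distance from home along the guides: 0 = against the front stop, larger = farther back; 0.042 to 0.060 at the start. A drag of about 4 N holds it; a fingertip must press with some 5 to 8 N to take it along (10 to 14 N is sure) or it slips over the glass. The bed is rigid.
- press_strip (a point): Centre of the white strip across the glass (20 mm along the guides, 66 mm across), 15 mm behind the slide's front edge; moves along with it. The glass lies on packing of unknown thickness: its top is 0 to 5 mm ABOVE this point (not measured, same all over the glass). x axis: along the guides, up the slope, away from the robot; z axis: normal of the glass (6 degrees off vertical).
- ring_mark (a point): Centre of the red ring (30 mm across, printed on the glass), 44 mm behind the slide's front edge, 29 mm behind the strip's centre; moves along with the slide. Like press_strip it lies 0 to 5 mm below the true top of the glass; same axes.
- ferrule_mid (a point): Centre (half-way up) of the black plastic ferrule, a cylinder 15 mm in diameter and 24 mm tall, standing upright on the table to the left of the stand, 10 to 20 g. Its z axis is the cylinder's axis.
- weight: Brass test weight with a knob, 40 mm in diameter, 36 mm tall, loose on the table; to be left alone. Origin at the centre of its underside.
- pin: Pin gauge with a dark grip, 12 mm thick, 64 mm long along its y axis, lying on the table; to be left alone. Origin at its middle, on the table.
- marker: Marker pen with a green cap, 17 mm thick, 135 mm long along its y axis, lying on the table; to be left alone. Origin at its middle, on the table.

How it is judged (in metres and radians):
On the way, in this order (a step that is already met when the one before it is completed fails the run):
1. the fingers press on the glass or stand (contact force between the fingers and station above 2 N), for 0.1 s.
2. the slide is home against the front stop (value of joint slide below 0.003 m), for 0.2 s.
3. the ferrule stands upright in the ring (horizontal distance between ferrule_mid and ring_mark below 0.009 m and z of ferrule_mid in the frame of ring_mark below 0.02 m and angle between ferrule_mid's own z axis and vertical below 0.25 rad), for 0.2 s.
At the end, for the whole second after the job is handed in: The glass slide is within 3 mm of its front stop; the ferrule stands on the glass, upright (its axis within 0.25 rad of vertical, its centre 9 to 20 mm above ring_mark), within 9 mm of the ring's centre, at rest and released (all of step 3 and value of joint slide below 0.003 m and z of ferrule_mid in the frame of ring_mark above 0.009 m); the robot touches nothing.
It fails at once if the stand or its glass is loaded with more than 25 N (contact force between any of the fingers, the arm and station above 25 N).
It fails at once if the brass weight is moved more than 20 mm (distance of weight from where it was at the start of the episode above 0.02 m).
It fails at once if the pin gauge is moved more than 20 mm (distance of pin from where it was at the start of the episode above 0.02 m).
It fails at once if the green marker is moved more than 20 mm (distance of marker from where it was at the start of the episode above 0.02 m).
It also fails if it takes over 67 s, if anything falls off the work surface, if the arm or the gripper's body presses on something with over 40 N, if the wrist force passes 120 N, or if a joint passes its speed limit or range.

## Working session

There is one attempt and no reset: what is moved stays moved. The work goes in short steps, Python scripts to look and compute and a tool call to move; the robot and the scene stay as the last step left them, time stands still between calls to the robot, and variables do not carry over. Pictures are saved under pics/ and viewed, about 8 in all and at most 12, crops included, and the job is handed in when it is done.

Besides the shell and the picture viewer there is one more tool, called after "Emit:" by a JSON object that holds its "fn" and its "kwargs", one argument or row to a line. step_arm: Moves the arm, as the interface text tells. Scaled input: -1 to 1 covers 0.04 m each way for a shift and 0.08 rad each way for a turn. Its arguments: {"type":"object","properties":{"steps":{"type":"array"},"squeeze":{"type":"number"}},"required":["steps"]}

```bash
mkdir -p pics; cat > h.py <<'E'
import numpy as np, cv2
from rig import env, cams, order
def px2plane(name,uv,z=None,n=None,p0=None):
    c=cams.camera_info(name); E=np.array(c["extrinsics"])
    a=np.array([(uv[0]-c["cx"])/c["fx"],(uv[1]-c["cy"])/c["fy"]]); s=a.copy()
    for _ in range(20): s=a/(1+c["k1"]*(s@s))
    d=E[:3,:3]@np.array([s[0],s[1],1.]); o=E[:3,3]
    if n is None: n=np.array([0,0,1.]);p0=np.array([0,0,z])
    return o+d*((p0-o)@n)/(d@n)
def depthpt(name,uv,D):
    c=cams.camera_info(name); E=np.array(c["extrinsics"])
    a=np.array([(uv[0]-c["cx"])/c["fx"],(uv[1]-c["cy"])/c["fy"]]); s=a.copy()
    for _ in range(20): s=a/(1+c["k1"]*(s@s))
    return E[:3,:3]@(np.array([s[0],s[1],1.])*D)+E[:3,3]
E
python3 - <<'E'
from h import *
for n in("scene","top"):
    i,d=cams.get_image(n); cv2.imwrite(f"pics/{n}0.png",i[:,:,::-1]); np.save(f"{n}0.npy",d); np.save(f"{n}0i.npy",i)
    c=cams.camera_info(n); print(n,c["fx"],c["k1"],np.round(c["extrinsics"],3).tolist())
print(env.observe())
E
```

```text
scene 366.9480195451908 -0.031980713450964926 [[-0.959, 0.11, -0.261, 0.66], [0.283, 0.404, -0.87, 0.722], [0.009, -0.908, -0.418, 0.427], [0.0, 0.0, 0.0, 1.0]]
top 482.3694237984645 -0.08854941612889639 [[-0.018, -0.985, 0.172, 0.219], [-1.0, 0.018, 0.001, -0.02], [-0.004, -0.172, -0.985, 1.304], [0.0, 0.0, 0.0, 1.0]]
{'time_s': 0.1, 'q': array([ 5.93406844e+01,  2.18377186e+01,  7.43782333e+01, -6.02742742e-04,
        8.38591205e+01, -1.23352166e+01]), 'qvel': array([ 0.0198228 , -0.07407871, -0.1124439 ,  0.02112422,  0.04095115,
        0.00158208]), 'joint_efforts': array([ 4.24478741e-03, -4.49220514e+01, -2.31658047e+01, -1.53925207e-04,
        3.67997593e-03,  1.59674335e-05]), 'position': array([0.17279245, 0.52190482, 0.24978081]), 'tool_rot': array([[ 3.14390265e-01,  9.49293594e-01, -6.59145874e-04],
       [ 9.49292956e-01, -3.14390840e-01, -1.13243749e-03],
       [-1.28224508e-03, -2.69695213e-04, -9.99999142e-01]]), 'ft_force': array([-0.43922808, -0.56408428, -0.30589175]), 'wrist_torque': array([-0.03388777,  0.0142089 , -0.0006337 ]), 'grip_width': 0.08572044108886905}
```

View pics/scene0.png

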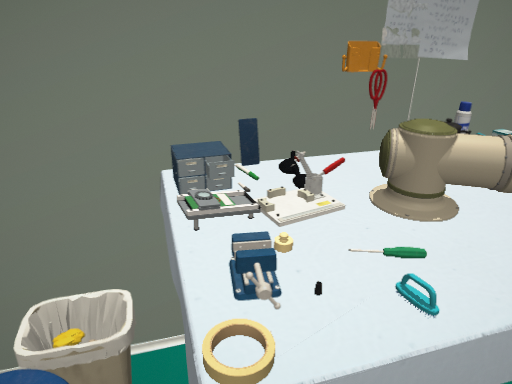

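View pics/top0.png

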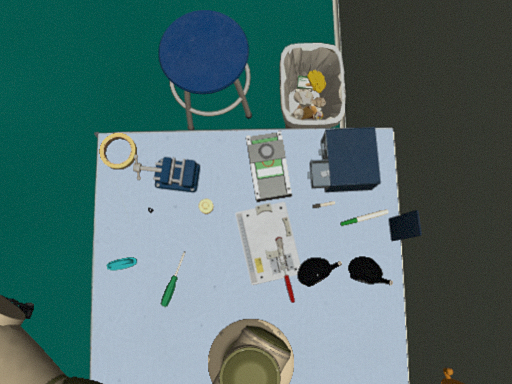

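```bash
python3 - <<'E'
from h import *
a=np.load("top0i.npy")[125:205,235:305]; b=np.load("scene0i.npy")[180:235,165:270]
A=cv2.resize(a,None,fx=7,fy=7,interpolation=cv2.INTER_CUBIC)
B=cv2.resize(b,None,fx=7,fy=7,interpolation=cv2.INTER_CUBIC)
cv2.imwrite("pics/a.png",A[:,:,::-1]);cv2.imwrite("pics/b.png",B[:,:,::-1])
d=np.load("top0.npy")
for uv in [(151,210),(206,206),(285,150),(266,152),(268,172),(270,180),(272,190),(310,150),(230,190)]:
    print(uv,np.round(depthpt("top",uv,d[uv[1],uv[0]]),4))
# ferrule
for n,(u0,u1,v0,v1) in {"top":(143,160,202,218),"scene":(308,330,275,300)}.items():
    i=np.load(n+"0i.npy")[v0:v1,u0:u1]; m=(i.max(2)<90)
    v,u=np.nonzero(m); print(n,m.sum(),u.mean()+u0,v.mean()+v0,u.min()+u0,u.max()+u0,v.min()+v0,v.max()+v0)
    print(np.round(px2plane(n,(u.mean()+u0,v.mean()+v0),.012),4))
E
```

```text
(151, 210) [0.4025 0.2634 0.0196]
(206, 206) [0.4083 0.1126 0.0362]
(285, 150) [ 0.5674 -0.1041  0.0008]
(266, 152) [ 0.5436 -0.0492  0.073 ]
(268, 172) [ 0.4962 -0.0541  0.0433]
(270, 180) [ 0.4766 -0.0593  0.0319]
(272, 190) [ 0.4493 -0.0641  0.0307]
(310, 150) [ 0.5666 -0.1741 -0.0008]
(230, 190) [0.4565 0.0501 0.0027]
top 17 150.0 209.88235294117646 148 152 208 212
[0.404  0.2678 0.012 ]
scene 78 318.2435897435897 288.1794871794872 315 321 282 294
[0.4037 0.2672 0.012 ]
```

View pics/a.png

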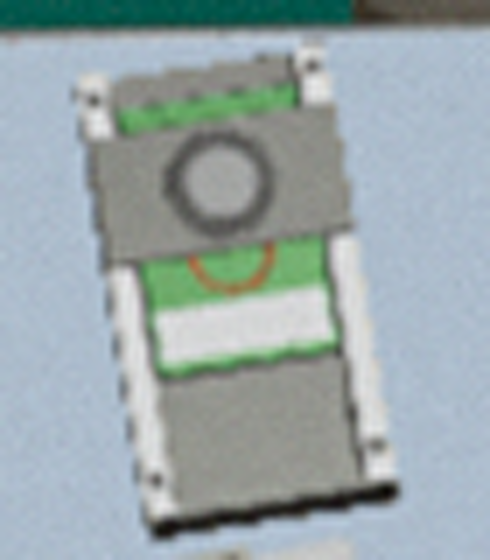

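View pics/b.png

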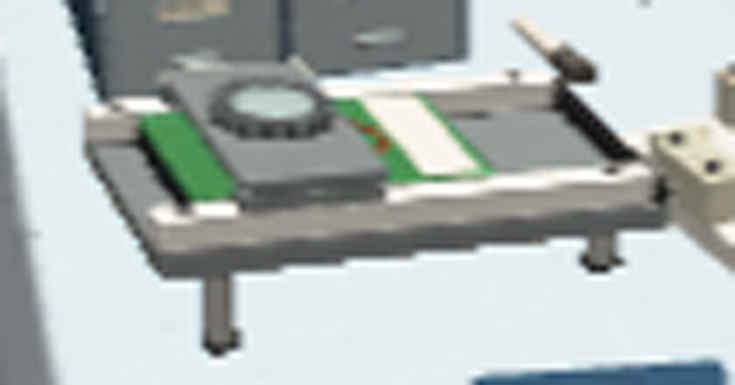

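```bash
python3 - <<'E'
from h import *
def pl(name,mask):
    d=np.load(name+"0.npy"); v,u=np.nonzero(mask&(d>0)); return np.array([depthpt(name,(a,b),d[b,a]) for a,b in zip(u,v)])
I=np.load("top0i.npy").astype(int); S=np.load("scene0i.npy").astype(int)
def crop(im,f,poly,off):
    m=np.zeros(im.shape[:2],np.uint8); cv2.fillPoly(m,[np.round(np.array(poly)/7+off-0.43).astype(np.int32)],1); return m.astype(bool)&f
white=lambda im:(im.min(2)>195)
def green(im): return (im[...,1]-im[...,0]>35)&(im[...,1]-im[...,2]>30)
tb=crop(I,green(I)|white(I),[(140,260),(325,235),(335,345),(165,375)],np.array([235,125]))
P=pl("top",tb); print("glass pts top",len(P),P.mean(0).round(4))
sb=crop(S,green(S)|white(S),[(335,100),(420,95),(490,170),(395,185)],np.array([165,180]))
Q=pl("scene",sb); print("glass pts scene",len(Q),Q.mean(0).round(4))
# strip centroid
ts=crop(I,white(I),[(150,300),(330,280),(340,345),(160,370)],np.array([235,125])); v,u=np.nonzero(ts); tc=(u.mean(),v.mean())
ss=crop(S,white(S),[(360,95),(420,95),(480,172),(430,178)],np.array([165,180])); v,u=np.nonzero(ss); sc=(u.mean(),v.mean())
print("strip px",ts.sum(),tc,ss.sum(),sc)
for z in(.036,.040,.044,.048,.052): print(z,px2plane("top",tc,z).round(4),px2plane("scene",sc,z).round(4))
# outline corners and yaw
g=lambda p,z:px2plane("top",np.array(p)/7+[235,125]-np.array([.43,.43]),z)
for nm,a,b in (("leftin",(143,265),(163,375)),("rightin",(327,237),(360,480)),("stop",(155,527),(395,490)),("leftout",(105,260),(150,520)),("rightout",(350,235),(398,485))):
    A,B=g(a,.042),g(b,.036); print(nm,A.round(4),B.round(4),np.degrees(np.arctan2(*(A-B)[[1,0]])).round(2))
E
```

```text
glass pts top 321 [ 0.5052 -0.056   0.0462]
glass pts scene 141 [ 0.5004 -0.0527  0.0473]
strip px 145 (np.float64(269.28275862068966), np.float64(170.98620689655172)) 88 (np.float64(224.32954545454547), np.float64(198.5568181818182))
0.036 [ 0.5005 -0.0578  0.036 ] [ 0.4936 -0.0802  0.036 ]
0.04 [ 0.4996 -0.0577  0.04  ] [ 0.4953 -0.072   0.04  ]
0.044 [ 0.4987 -0.0576  0.044 ] [ 0.497  -0.0638  0.044 ]
0.048 [ 0.4978 -0.0574  0.048 ] [ 0.4987 -0.0556  0.048 ]
0.052 [ 0.497  -0.0573  0.052 ] [ 0.5004 -0.0474  0.052 ]
leftin [ 0.5234 -0.0198  0.042 ] [ 0.4814 -0.0267  0.036 ] 9.33
rightin [ 0.5332 -0.0907  0.042 ] [ 0.4392 -0.101   0.036 ] 6.26
stop [ 0.4215 -0.0225  0.042 ] [ 0.4351 -0.1143  0.036 ] 98.41
leftout [ 0.5257 -0.0052  0.042 ] [ 0.4252 -0.0207  0.036 ] 8.75
rightout [ 0.5338 -0.0996  0.042 ] [ 0.437  -0.1155  0.036 ] 9.32
```

```bash
cat >> h.py <<'E'
from scipy.spatial.transform import Rotation as Ro
def frame(yaw,tilt=np.radians(6)):
    return Ro.from_euler('z',yaw,degrees=True).as_matrix()@Ro.from_euler('y',-tilt).as_matrix()
def toolR(yaw,tilt=np.radians(6)):
    F=frame(yaw,tilt); return np.column_stack([F[:,1],F[:,0],-F[:,2]])  # x across, y up slope, z into glass
def plan(p,R):
    s=env.observe(); T=s['tool_rot']
    print("shift units (now axes)",((T.T@(np.array(p)-s['position']))/.04).round(3),"turn units",(Ro.from_matrix(T.T@R).as_rotvec()/.08).round(3))
    print("shift units (target axes)",((R.T@(np.array(p)-s['position']))/.04).round(3),"F",np.round(s['ft_force'],2),"t",s['time_s'],s['grip_width'])
E
python3 - <<'E'
from h import *
R=toolR(9); print(R.round(3)); n=-R[:,2]
plan([.4958-.0041,-.0578-.0007,.25],R)
plan(np.array([.4978,-.0575,.047])+.039*n,R)
d=np.load("top0.npy")
for uv in [(165,165),(178,175),(178,185),(190,185),(145,168),(160,190),(170,188)]: print(uv,depthpt("top",uv,d[uv[1],uv[0]]).round(3))
E
```

```text
[[-0.156  0.982  0.103]
 [ 0.988  0.156  0.016]
 [ 0.     0.105 -0.995]]
shift units (now axes) [-1.1268e+01  1.2130e+01  6.0000e-03] turn units [-1.291  0.327 -5.955]
shift units (target axes) [-15.579   5.575   0.58 ] F [-0.44 -0.56 -0.31] t 0.1 0.08572044108886905
shift units (now axes) [-11.238  12.178   4.111] turn units [-1.291  0.327 -5.955]
shift units (target axes) [-15.578   5.198   4.669] F [-0.44 -0.56 -0.31] t 0.1 0.08572044108886905
(165, 165) [0.513 0.217 0.074]
(178, 175) [0.495 0.189 0.033]
(178, 185) [0.471 0.191 0.016]
(190, 185) [0.46  0.152 0.065]
(145, 168) [0.512 0.275 0.052]
(160, 190) [0.46  0.243 0.005]
(170, 188) [0.464 0.215 0.007]
```

Emit:
{"fn": "step_arm", "kwargs": {
  "steps": [
    {"xyz": [-0.563, 0.606, 0], "turn": [0, 0, 0], "gripper": -1},
    {"xyz": [-0.563, 0.606, 0], "turn": [0, 0, 0], "gripper": -1},
    {"xyz": [-0.563, 0.606, 0], "turn": [0, 0, 0], "gripper": -1},
    {"xyz": [-0.563, 0.606, 0], "turn": [0, 0, 0], "gripper": -1},
    {"xyz": [-0.563, 0.606, 0], "turn": [0, 0, 0], "gripper": -1},
    {"xyz": [-0.563, 0.606, 0], "turn": [0, 0, 0], "gripper": -1},
    {"xyz": [-0.563, 0.606, 0], "turn": [0, 0, 0], "gripper": -1},
    {"xyz": [-0.563, 0.606, 0], "turn": [0, 0, 0], "gripper": -1},
    {"xyz": [-0.563, 0.606, 0], "turn": [0, 0, 0], "gripper": -1},
    {"xyz": [-0.563, 0.606, 0], "turn": [0, 0, 0], "gripper": -1},
    {"xyz": [-0.563, 0.606, 0], "turn": [0, 0, 0], "gripper": -1},
    {"xyz": [-0.563, 0.606, 0], "turn": [0, 0, 0], "gripper": -1},
    {"xyz": [-0.563, 0.606, 0], "turn": [0, 0, 0], "gripper": -1},
    {"xyz": [-0.563, 0.606, 0], "turn": [0, 0, 0], "gripper": -1},
    {"xyz": [-0.563, 0.606, 0], "turn": [0, 0, 0], "gripper": -1},
    {"xyz": [-0.563, 0.606, 0], "turn": [0, 0, 0], "gripper": -1},
    {"xyz": [-0.563, 0.606, 0], "turn": [0, 0, 0], "gripper": -1},
    {"xyz": [-0.563, 0.606, 0], "turn": [0, 0, 0], "gripper": -1},
    {"xyz": [-0.563, 0.606, 0], "turn": [0, 0, 0], "gripper": -1},
    {"xyz": [-0.563, 0.606, 0], "turn": [0, 0, 0], "gripper": -1}
  ]
}}

```text
time_s: 1.77
position: [0.4919, -0.0595, 0.25]
tool_rot: [[0.315, 0.949, -0.001], [0.949, -0.315, 0.0], [0.0, -0.001, -1.0]]
ft_force: [1.4, 0.2, 0.5]
grip_width: 0.0
```

Emit:
{"fn": "step_arm", "kwargs": {
  "steps": [
    {"xyz": [0, 0, 0], "turn": [-0.184, 0.047, -0.85], "gripper": -1},
    {"xyz": [0, 0, 0], "turn": [-0.184, 0.047, -0.85], "gripper": -1},
    {"xyz": [0, 0, 0], "turn": [-0.184, 0.047, -0.85], "gripper": -1},
    {"xyz": [0, 0, 0], "turn": [-0.184, 0.047, -0.85], "gripper": -1},
    {"xyz": [0, 0, 0], "turn": [-0.184, 0.047, -0.85], "gripper": -1},
    {"xyz": [0, 0, 0], "turn": [-0.184, 0.047, -0.85], "gripper": -1},
    {"xyz": [0, 0, 0], "turn": [-0.184, 0.047, -0.85], "gripper": -1},
    {"xyz": [0, 0, 0], "turn": [0, 0, 0], "gripper": -1},
    {"xyz": [0, 0, 0], "turn": [0, 0, 0], "gripper": -1}
  ]
}}

```text
time_s: 2.52
position: [0.4913, -0.0579, 0.2502]
tool_rot: [[-0.154, 0.983, 0.103], [0.988, 0.153, 0.018], [0.002, 0.104, -0.995]]
ft_force: [-0.6, 0.4, 1.1]
grip_width: 0.0002
```

```bash
python3 - <<'E'
from h import *
R=toolR(9); n=-R[:,2]
plan(np.array([.4978,-.0575,.047])+.034*n,R)
E
```

```text
shift units (now axes) [-0.022 -0.37   4.218] turn units [-0.002 -0.017 -0.035]
shift units (target axes) [-0.015 -0.37   4.218] F [-0.65  0.41  1.09] t 2.5167 0.0001955638467816516
```

Emit:
{"fn": "step_arm", "kwargs": {
  "steps": [
    {"xyz": [0, -0.05, 0.5], "turn": [0, 0, 0], "gripper": -1},
    {"xyz": [0, -0.05, 0.6], "turn": [0, 0, 0], "gripper": -1},
    {"xyz": [0, -0.05, 0.6], "turn": [0, 0, 0], "gripper": -1},
    {"xyz": [0, -0.05, 0.6], "turn": [0, 0, 0], "gripper": -1},
    {"xyz": [0, -0.05, 0.6], "turn": [0, 0, 0], "gripper": -1},
    {"xyz": [0, -0.05, 0.5], "turn": [0, 0, 0], "gripper": -1},
    {"xyz": [0, -0.05, 0.4], "turn": [0, 0, 0], "gripper": -1},
    {"xyz": [0, -0.02, 0.3], "turn": [0, 0, 0], "gripper": -1},
    {"xyz": [0, 0, 0.1], "turn": [0, 0, 0], "gripper": -1},
    {"xyz": [0, 0, 0], "turn": [0, 0, 0], "gripper": -1},
    {"xyz": [0, 0, 0], "turn": [0, 0, 0], "gripper": -1},
    {"xyz": [0, 0, 0], "turn": [0, 0, 0], "gripper": -1}
  ]
}}

```text
time_s: 3.52
position: [0.4948, -0.0573, 0.0825]
tool_rot: [[-0.156, 0.982, 0.105], [0.988, 0.155, 0.017], [0.001, 0.106, -0.994]]
ft_force: [0.1, 0.5, -0.1]
grip_width: 0.0001
```

```bash
python3 - <<'E'
from h import *
R=toolR(9); n=-R[:,2]
plan(np.array([.4978,-.0575,.047])+.019*n,R)
a,_=cams.get_image("scene"); b,_=cams.get_image("top")
A=cv2.resize(a[160:235,165:270],None,fx=5,fy=5,interpolation=cv2.INTER_CUBIC);B=cv2.resize(b[125:205,235:285],None,fx=4.6875,fy=4.6875,interpolation=cv2.INTER_CUBIC)
cv2.imwrite("pics/c.png",np.hstack([A,B])[:,:,::-1])
E
```

```text
shift units (now axes) [-0.016 -0.022  0.415] turn units [ 0.023 -0.006 -0.01 ]
shift units (target axes) [-0.016 -0.021  0.415] F [ 0.1   0.52 -0.12] t 3.5167 6.638598946902067e-05
```

View pics/c.png

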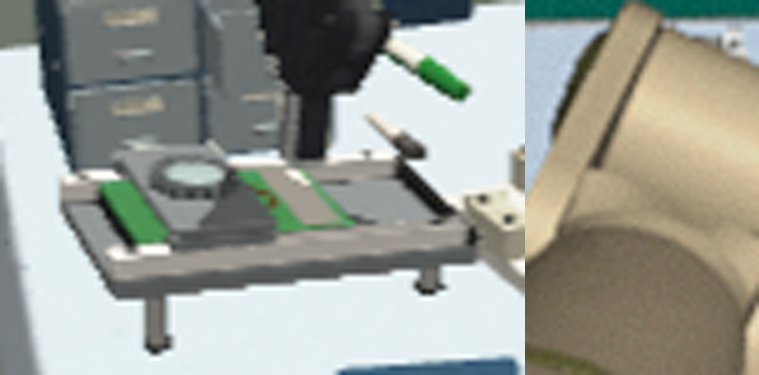

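Emit:
{"fn": "step_arm", "kwargs": {
  "steps": [
    {"xyz": [0, 0, 0.06], "turn": [0, 0, 0], "gripper": -1},
    {"xyz": [0, 0, 0.06], "turn": [0, 0, 0], "gripper": -1},
    {"xyz": [0, 0, 0.05], "turn": [0, 0, 0], "gripper": -1},
    {"xyz": [0, 0, 0.03], "turn": [0, 0, 0], "gripper": -1},
    {"xyz": [0, 0, 0], "turn": [0, 0, 0], "gripper": -1},
    {"xyz": [0, 0, 0], "turn": [0, 0, 0], "gripper": -1}
  ]
}}

```text
time_s: 4.12
position: [0.4952, -0.0571, 0.0736]
tool_rot: [[-0.156, 0.982, 0.103], [0.988, 0.155, 0.018], [0.001, 0.105, -0.994]]
ft_force: [-0.1, 0.9, -0.1]
grip_width: -0.0
```

Emit:
{"fn": "step_arm", "kwargs": {
  "steps": [
    {"xyz": [0, 0, 0.01], "turn": [0, 0, 0], "gripper": -1},
    {"xyz": [0, 0, 0.01], "turn": [0, 0, 0], "gripper": -1},
    {"xyz": [0, 0, 0.01], "turn": [0, 0, 0], "gripper": -1},
    {"xyz": [0, 0, 0], "turn": [0, 0, 0], "gripper": -1}
  ]
}}

```text
time_s: 4.45
position: [0.4953, -0.057, 0.0725]
tool_rot: [[-0.156, 0.982, 0.104], [0.988, 0.155, 0.018], [0.001, 0.105, -0.994]]
ft_force: [0.5, -0.2, 1.1]
grip_width: -0.0004
```

Emit:
{"fn": "step_arm", "kwargs": {
  "steps": [
    {"xyz": [0, 0, 0.01], "turn": [0, 0, 0], "gripper": -1},
    {"xyz": [0, 0, 0.01], "turn": [0, 0, 0], "gripper": -1},
    {"xyz": [0, 0, 0.01], "turn": [0, 0, 0], "gripper": -1},
    {"xyz": [0, 0, 0.01], "turn": [0, 0, 0], "gripper": -1},
    {"xyz": [0, 0, 0], "turn": [0, 0, 0], "gripper": -1}
  ]
}}

```text
time_s: 4.87
position: [0.4955, -0.057, 0.0709]
tool_rot: [[-0.156, 0.982, 0.104], [0.988, 0.155, 0.018], [0.001, 0.105, -0.994]]
ft_force: [-0.1, 0.7, 0.1]
grip_width: 0.0002
```

Emit:
{"fn": "step_arm", "kwargs": {
  "steps": [
    {"xyz": [0, 0, 0.01], "turn": [0, 0, 0], "gripper": -1},
    {"xyz": [0, 0, 0.01], "turn": [0, 0, 0], "gripper": -1},
    {"xyz": [0, 0, 0.01], "turn": [0, 0, 0], "gripper": -1},
    {"xyz": [0, 0, 0], "turn": [0, 0, 0], "gripper": -1}
  ]
}}

```text
time_s: 5.2
position: [0.4956, -0.057, 0.0697]
tool_rot: [[-0.156, 0.982, 0.104], [0.988, 0.155, 0.018], [0.001, 0.105, -0.994]]
ft_force: [-0.7, -0.2, 0.1]
grip_width: 0.0003
```

Emit:
{"fn": "step_arm", "kwargs": {
  "steps": [
    {"xyz": [0, 0, 0.01], "turn": [0, 0, 0], "gripper": -1},
    {"xyz": [0, 0, 0.01], "turn": [0, 0, 0], "gripper": -1},
    {"xyz": [0, 0, 0.005], "turn": [0, 0, 0], "gripper": -1},
    {"xyz": [0, 0, 0], "turn": [0, 0, 0], "gripper": -1}
  ]
}}

```text
time_s: 5.53
position: [0.4957, -0.057, 0.0687]
tool_rot: [[-0.156, 0.982, 0.104], [0.988, 0.155, 0.018], [0.001, 0.105, -0.994]]
ft_force: [-0.3, 0.5, 0.3]
grip_width: 0.0001
```

Emit:
{"fn": "step_arm", "kwargs": {
  "steps": [
    {"xyz": [0, 0, 0.01], "turn": [0, 0, 0], "gripper": -1},
    {"xyz": [0, 0, 0.01], "turn": [0, 0, 0], "gripper": -1},
    {"xyz": [0, 0, 0.005], "turn": [0, 0, 0], "gripper": -1},
    {"xyz": [0, 0, 0], "turn": [0, 0, 0], "gripper": -1}
  ]
}}

```text
time_s: 5.87
position: [0.4958, -0.0569, 0.0677]
tool_rot: [[-0.156, 0.982, 0.104], [0.988, 0.155, 0.018], [0.001, 0.105, -0.994]]
ft_force: [0.5, -0.3, 0.1]
grip_width: -0.0001
```

Emit:
{"fn": "step_arm", "kwargs": {
  "steps": [
    {"xyz": [0, 0, 0.01], "turn": [0, 0, 0], "gripper": -1},
    {"xyz": [0, 0, 0.01], "turn": [0, 0, 0], "gripper": -1},
    {"xyz": [0, 0, 0.005], "turn": [0, 0, 0], "gripper": -1},
    {"xyz": [0, 0, 0], "turn": [0, 0, 0], "gripper": -1}
  ]
}}

```text
time_s: 6.2
position: [0.4959, -0.057, 0.0667]
tool_rot: [[-0.156, 0.982, 0.104], [0.988, 0.155, 0.018], [0.001, 0.105, -0.994]]
ft_force: [0.4, 1.2, 0.3]
grip_width: 0.0
```

Emit:
{"fn": "step_arm", "kwargs": {
  "steps": [
    {"xyz": [0, 0, 0.01], "turn": [0, 0, 0], "gripper": -1},
    {"xyz": [0, 0, 0.01], "turn": [0, 0, 0], "gripper": -1},
    {"xyz": [0, 0, 0], "turn": [0, 0, 0], "gripper": -1}
  ]
}}

```text
time_s: 6.45
position: [0.496, -0.0569, 0.0659]
tool_rot: [[-0.156, 0.982, 0.104], [0.988, 0.155, 0.018], [0.001, 0.105, -0.994]]
ft_force: [0.1, -0.3, 0.1]
grip_width: -0.0001
```

Emit:
{"fn": "step_arm", "kwargs": {
  "steps": [
    {"xyz": [0, 0, 0.01], "turn": [0, 0, 0], "gripper": -1},
    {"xyz": [0, 0, 0.01], "turn": [0, 0, 0], "gripper": -1},
    {"xyz": [0, 0, 0], "turn": [0, 0, 0], "gripper": -1}
  ]
}}

```text
time_s: 6.7
position: [0.4961, -0.0569, 0.0651]
tool_rot: [[-0.156, 0.982, 0.104], [0.988, 0.155, 0.018], [0.001, 0.105, -0.994]]
ft_force: [0.6, -0.6, -0.5]
grip_width: 0.0003
```

Emit:
{"fn": "step_arm", "kwargs": {
  "steps": [
    {"xyz": [0, 0, 0.01], "turn": [0, 0, 0], "gripper": -1},
    {"xyz": [0, 0, 0.01], "turn": [0, 0, 0], "gripper": -1},
    {"xyz": [0, 0, 0], "turn": [0, 0, 0], "gripper": -1}
  ]
}}

```text
time_s: 6.95
position: [0.4962, -0.0569, 0.0647]
tool_rot: [[-0.156, 0.982, 0.104], [0.988, 0.155, 0.017], [0.001, 0.105, -0.994]]
ft_force: [-2.3, 0.8, 3.6]
grip_width: -0.0001
```

Emit:
{"fn": "step_arm", "kwargs": {
  "steps": [
    {"xyz": [0, 0, 0.01], "turn": [0, 0, 0], "gripper": -1},
    {"xyz": [0, 0, 0], "turn": [0, 0, 0], "gripper": -1},
    {"xyz": [0, 0, 0], "turn": [0, 0, 0], "gripper": -1}
  ]
}}

```text
time_s: 7.2
position: [0.4962, -0.0569, 0.0646]
tool_rot: [[-0.156, 0.982, 0.104], [0.988, 0.155, 0.017], [0.001, 0.106, -0.994]]
ft_force: [-3.0, -0.1, 9.9]
grip_width: 0.0
```

Emit:
{"fn": "step_arm", "kwargs": {
  "steps": [
    {"xyz": [0, -0.02, 0.002], "turn": [0, 0, 0], "gripper": -1},
    {"xyz": [0, -0.04, 0], "turn": [0, 0, 0], "gripper": -1},
    {"xyz": [0, -0.04, 0], "turn": [0, 0, 0], "gripper": -1},
    {"xyz": [0, -0.04, 0], "turn": [0, 0, 0], "gripper": -1}
  ]
}}

```text
time_s: 7.53
position: [0.492, -0.0579, 0.0642]
tool_rot: [[-0.156, 0.982, 0.107], [0.988, 0.155, 0.017], [-0.0, 0.109, -0.994]]
ft_force: [2.7, 2.4, 6.2]
grip_width: 0.0002
```

Emit:
{"fn": "step_arm", "kwargs": {
  "steps": [
    {"xyz": [0, -0.03, 0.006], "turn": [0, 0, 0], "gripper": -1},
    {"xyz": [0, -0.04, 0], "turn": [0, 0, 0], "gripper": -1},
    {"xyz": [0, -0.04, 0], "turn": [0, 0, 0], "gripper": -1}
  ]
}}

```text
time_s: 7.78
position: [0.4878, -0.0585, 0.0637]
tool_rot: [[-0.156, 0.982, 0.108], [0.988, 0.155, 0.017], [-0.0, 0.109, -0.994]]
ft_force: [2.2, 2.5, 9.4]
grip_width: -0.0002
```

Emit:
{"fn": "step_arm", "kwargs": {
  "steps": [
    {"xyz": [0, -0.04, 0.004], "turn": [0, 0, 0], "gripper": -1},
    {"xyz": [0, -0.05, 0], "turn": [0, 0, 0], "gripper": -1},
    {"xyz": [0, -0.05, 0], "turn": [0, 0, 0], "gripper": -1},
    {"xyz": [0, -0.05, 0], "turn": [0, 0, 0], "gripper": -1}
  ]
}}

```text
time_s: 8.12
position: [0.4804, -0.0597, 0.0629]
tool_rot: [[-0.156, 0.982, 0.108], [0.988, 0.155, 0.017], [-0.0, 0.109, -0.994]]
ft_force: [1.6, 3.8, 11.5]
grip_width: -0.0002
```

Emit:
{"fn": "step_arm", "kwargs": {
  "steps": [
    {"xyz": [0.003, -0.05, 0], "turn": [0, 0, 0], "gripper": -1},
    {"xyz": [0.002, -0.05, 0], "turn": [0, 0, 0], "gripper": -1},
    {"xyz": [0.001, -0.05, 0], "turn": [0, 0, 0], "gripper": -1},
    {"xyz": [0.001, -0.05, 0], "turn": [0, 0, 0], "gripper": -1}
  ]
}}

```text
time_s: 8.45
position: [0.4726, -0.0608, 0.0621]
tool_rot: [[-0.156, 0.982, 0.108], [0.988, 0.155, 0.017], [-0.0, 0.11, -0.994]]
ft_force: [2.2, 2.8, 10.4]
grip_width: 0.0001
```

Emit:
{"fn": "step_arm", "kwargs": {
  "steps": [
    {"xyz": [0.003, -0.05, 0.003], "turn": [0, 0, 0], "gripper": -1},
    {"xyz": [0.002, -0.05, 0], "turn": [0, 0, 0], "gripper": -1},
    {"xyz": [0.002, -0.05, 0], "turn": [0, 0, 0], "gripper": -1},
    {"xyz": [0.001, -0.05, 0], "turn": [0, 0, 0], "gripper": -1}
  ]
}}

```text
time_s: 8.78
position: [0.4648, -0.0619, 0.0612]
tool_rot: [[-0.156, 0.982, 0.109], [0.988, 0.155, 0.016], [-0.001, 0.11, -0.994]]
ft_force: [2.7, 2.9, 12.9]
grip_width: 0.0
```

Emit:
{"fn": "step_arm", "kwargs": {
  "steps": [
    {"xyz": [0.002, -0.05, 0], "turn": [0, 0, 0], "gripper": -1},
    {"xyz": [0.002, -0.05, 0], "turn": [0, 0, 0], "gripper": -1},
    {"xyz": [0.002, -0.05, 0], "turn": [0, 0, 0], "gripper": -1},
    {"xyz": [0.001, -0.05, 0], "turn": [0, 0, 0], "gripper": -1}
  ]
}}

```text
time_s: 9.12
position: [0.457, -0.063, 0.0604]
tool_rot: [[-0.156, 0.982, 0.109], [0.988, 0.155, 0.016], [-0.001, 0.11, -0.994]]
ft_force: [2.8, 1.1, 12.6]
grip_width: 0.0001
```

Now smaller rows, watching the horizontal force for the stop.

Emit:
{"fn": "step_arm", "kwargs": {
  "steps": [
    {"xyz": [0.001, -0.04, 0], "turn": [0, 0, 0], "gripper": -1},
    {"xyz": [0.001, -0.04, 0], "turn": [0, 0, 0], "gripper": -1},
    {"xyz": [0.001, -0.04, 0], "turn": [0, 0, 0], "gripper": -1}
  ]
}}

```text
time_s: 9.37
position: [0.4523, -0.0637, 0.0599]
tool_rot: [[-0.156, 0.982, 0.109], [0.988, 0.155, 0.016], [-0.001, 0.11, -0.994]]
ft_force: [1.7, 2.2, 12.9]
grip_width: 0.0
```

Emit:
{"fn": "step_arm", "kwargs": {
  "steps": [
    {"xyz": [0.001, -0.03, 0], "turn": [0, 0, 0], "gripper": -1},
    {"xyz": [0.001, -0.03, 0], "turn": [0, 0, 0], "gripper": -1}
  ]
}}

```text
time_s: 9.53
position: [0.45, -0.064, 0.0596]
tool_rot: [[-0.156, 0.982, 0.109], [0.988, 0.155, 0.016], [-0.002, 0.11, -0.994]]
ft_force: [2.2, 1.0, 13.6]
grip_width: -0.0002
```

Emit:
{"fn": "step_arm", "kwargs": {
  "steps": [
    {"xyz": [0.001, -0.03, -0.001], "turn": [0, 0, 0], "gripper": -1},
    {"xyz": [0.001, -0.03, 0], "turn": [0, 0, 0], "gripper": -1}
  ]
}}

```text
time_s: 9.7
position: [0.4476, -0.0643, 0.0594]
tool_rot: [[-0.156, 0.982, 0.109], [0.988, 0.155, 0.016], [-0.002, 0.11, -0.994]]
ft_force: [2.5, 1.4, 11.2]
grip_width: 0.0005
```

Emit:
{"fn": "step_arm", "kwargs": {
  "steps": [
    {"xyz": [0.001, -0.03, 0], "turn": [0, 0, 0], "gripper": -1},
    {"xyz": [0.001, -0.03, 0], "turn": [0, 0, 0], "gripper": -1}
  ]
}}

```text
time_s: 9.87
position: [0.4453, -0.0647, 0.0591]
tool_rot: [[-0.156, 0.982, 0.109], [0.988, 0.155, 0.016], [-0.002, 0.11, -0.994]]
ft_force: [2.6, 0.6, 12.4]
grip_width: 0.0001
```

Emit:
{"fn": "step_arm", "kwargs": {
  "steps": [
    {"xyz": [0.001, -0.03, 0], "turn": [0, 0, 0], "gripper": -1},
    {"xyz": [0.001, -0.03, 0], "turn": [0, 0, 0], "gripper": -1}
  ]
}}

```text
time_s: 10.03
position: [0.4432, -0.065, 0.0589]
tool_rot: [[-0.155, 0.982, 0.11], [0.988, 0.155, 0.015], [-0.002, 0.111, -0.994]]
ft_force: [5.5, 1.8, 10.2]
grip_width: -0.0005
```

Emit:
{"fn": "step_arm", "kwargs": {
  "steps": [
    {"xyz": [0, -0.02, 0.003], "turn": [0, 0, 0], "gripper": -1},
    {"xyz": [0, -0.01, 0], "turn": [0, 0, 0], "gripper": -1}
  ]
}}

```text
time_s: 10.2
position: [0.4426, -0.0653, 0.0588]
tool_rot: [[-0.155, 0.982, 0.111], [0.988, 0.154, 0.015], [-0.002, 0.112, -0.994]]
ft_force: [5.8, 3.0, 10.2]
grip_width: 0.0001
```

Emit:
{"fn": "step_arm", "kwargs": {
  "steps": [
    {"xyz": [0, -0.02, 0.003], "turn": [0, 0, 0], "gripper": -1},
    {"xyz": [0, -0.02, 0], "turn": [0, 0, 0], "gripper": -1},
    {"xyz": [0, 0, 0], "turn": [0, 0, 0], "gripper": -1},
    {"xyz": [0, 0, 0], "turn": [0, 0, 0], "gripper": -1}
  ]
}}

```text
time_s: 10.53
position: [0.4413, -0.0657, 0.0587]
tool_rot: [[-0.155, 0.982, 0.112], [0.988, 0.155, 0.015], [-0.003, 0.113, -0.994]]
ft_force: [6.6, 2.6, 12.8]
grip_width: 0.0002
```

Emit:
{"fn": "step_arm", "kwargs": {
  "steps": [
    {"xyz": [0, 0, -0.1], "turn": [0, 0, 0], "gripper": -1},
    {"xyz": [0, 0, -0.4], "turn": [0, 0, 0], "gripper": -1},
    {"xyz": [0, 0, -0.7], "turn": [0, 0, 0], "gripper": -0.1},
    {"xyz": [0, 0, -0.7], "turn": [0, 0, 0], "gripper": -0.1},
    {"xyz": [0, 0, -0.7], "turn": [0, 0, 0], "gripper": -0.1},
    {"xyz": [0, 0, -0.7], "turn": [0, 0, 0], "gripper": -0.1},
    {"xyz": [0, 0, -0.4], "turn": [0, 0, 0], "gripper": -0.1},
    {"xyz": [0, 0, 0], "turn": [0, 0, 0], "gripper": -0.1}
  ]
}}

```text
time_s: 11.2
position: [0.4237, -0.0677, 0.2072]
tool_rot: [[-0.156, 0.982, 0.109], [0.988, 0.155, 0.015], [-0.002, 0.11, -0.994]]
ft_force: [0.2, 0.4, -0.0]
grip_width: 0.0384
```

```bash
python3 - <<'E'
from h import *
plan([.4038,.2675,.18],toolR(9,0))
E
```

```text
shift units (now axes) [8.357 0.74  0.746] turn units [ 1.375  0.029 -0.003]
shift units (target axes) [8.355 0.821 0.679] F [ 0.21  0.36 -0.  ] t 11.2 0.038423011058712785
```

Emit:
{"fn": "step_arm", "kwargs": {
  "steps": [
    {"xyz": [0.696, 0.062, 0.062], "turn": [0, 0, 0], "gripper": -0.1},
    {"xyz": [0.696, 0.062, 0.062], "turn": [0, 0, 0], "gripper": -0.1},
    {"xyz": [0.696, 0.062, 0.062], "turn": [0, 0, 0], "gripper": -0.1},
    {"xyz": [0.696, 0.062, 0.062], "turn": [0, 0, 0], "gripper": -0.1},
    {"xyz": [0.696, 0.062, 0.062], "turn": [0, 0, 0], "gripper": -0.1},
    {"xyz": [0.696, 0.062, 0.062], "turn": [0, 0, 0], "gripper": -0.1},
    {"xyz": [0.696, 0.062, 0.062], "turn": [0, 0, 0], "gripper": -0.1},
    {"xyz": [0.696, 0.062, 0.062], "turn": [0, 0, 0], "gripper": -0.1},
    {"xyz": [0.696, 0.062, 0.062], "turn": [0, 0, 0], "gripper": -0.1},
    {"xyz": [0.696, 0.062, 0.062], "turn": [0, 0, 0], "gripper": -0.1},
    {"xyz": [0.696, 0.062, 0.062], "turn": [0, 0, 0], "gripper": -0.1},
    {"xyz": [0.696, 0.062, 0.062], "turn": [0, 0, 0], "gripper": -0.1},
    {"xyz": [0, 0, 0], "turn": [0.688, 0.014, 0], "gripper": -0.1},
    {"xyz": [0, 0, 0], "turn": [0.688, 0.014, 0], "gripper": -0.1},
    {"xyz": [0, 0, 0], "turn": [0, 0, 0], "gripper": -0.1},
    {"xyz": [0, 0, 0], "turn": [0, 0, 0], "gripper": -0.1}
  ]
}}

```text
time_s: 12.53
position: [0.4031, 0.2677, 0.177]
tool_rot: [[-0.156, 0.988, -0.006], [0.988, 0.156, 0.002], [0.003, -0.005, -1.0]]
ft_force: [0.3, 0.5, -0.8]
grip_width: 0.0385
```

```bash
python3 - <<'E'
from h import *
plan([.4038,.2675,.0235],toolR(9,0))
b,_=cams.get_image("top"); a,_=cams.get_image("scene")
np.save("top1i.npy",b)
B=cv2.resize(b[125:220,140:305],None,fx=4,fy=4,interpolation=cv2.INTER_CUBIC)
cv2.imwrite("pics/d.png",B[:,:,::-1])
i=a[275:300,308:330]; m=i.max(2)<90; v,u=np.nonzero(m); print(m.sum(),u.mean()+308,v.mean()+275)
# calibrate colour bbox of the ferrule side boundaries
print(u.min()+308,u.max()+308,v.min()+275,v.max()+275)
E
```

```text
shift units (now axes) [-0.018  0.036  3.838] turn units [-0.066 -0.038 -0.006]
shift units (target axes) [-0.007  0.015  3.838] F [ 0.29  0.45 -0.75] t 12.5333 0.038522844368188536
78 318.2435897435897 288.1794871794872
315 321 282 294
```

View pics/d.png

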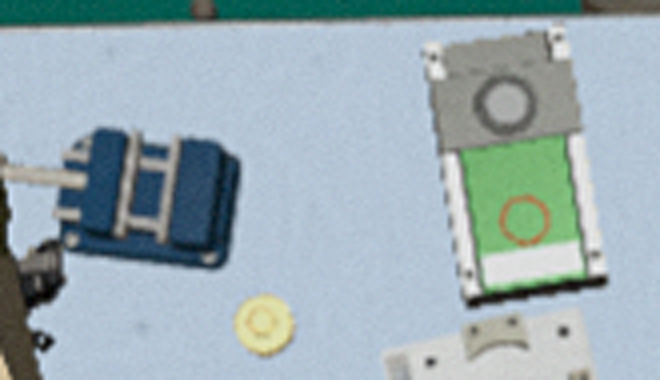

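Emit:
{"fn": "step_arm", "kwargs": {
  "steps": [
    {"xyz": [0, 0.015, 0.5], "turn": [-0.066, -0.038, -0.006], "gripper": -0.1},
    {"xyz": [0, 0, 0.6], "turn": [0, 0, 0], "gripper": -0.1},
    {"xyz": [0, 0, 0.6], "turn": [0, 0, 0], "gripper": -0.1},
    {"xyz": [0, 0, 0.6], "turn": [0, 0, 0], "gripper": -0.1},
    {"xyz": [0, 0, 0.5], "turn": [0, 0, 0], "gripper": -0.1},
    {"xyz": [0, 0, 0.2], "turn": [0, 0, 0], "gripper": -0.1},
    {"xyz": [0, 0, 0], "turn": [0, 0, 0], "gripper": -0.1},
    {"xyz": [0, 0, 0], "turn": [0, 0, 0], "gripper": -0.1}
  ]
}}

```text
time_s: 13.3
position: [0.4039, 0.268, 0.0587]
tool_rot: [[-0.156, 0.988, 0.001], [0.988, 0.156, 0.001], [0.0, 0.001, -1.0]]
ft_force: [0.2, -0.1, 0.9]
grip_width: 0.0386
```

```bash
python3 - <<'E'
from h import *
plan([.4038,.2675,.0235],toolR(9,0))
a,_=cams.get_image("scene")
cv2.imwrite("pics/e.png",cv2.resize(a[235:305,275:365],None,fx=7,fy=7,interpolation=cv2.INTER_CUBIC)[:,:,::-1])
b=np.load("top1i.npy").astype(int)
R=toolR(8.7); n=-R[:,2]; tip=np.array([.4413,-.0657,.0587])-.019*n; print("tip",tip)
c=b[170:188,258:285]; m=(c[...,0]-c[...,1]>10)&(c[...,0]-c[...,2]>25)
v,u=np.nonzero(m); print(m.sum(),u.min()+258,u.max()+258,v.min()+170,v.max()+170)
P=cv2.findNonZero(m.astype(np.uint8)); (x,y),(w,h),an=cv2.fitEllipse(P); print("ell",x+258,y+170,w,h)
print("mean",u.mean()+258,v.mean()+170)
for uv in((x+258,y+170),((u.min()+u.max())/2+258,(v.min()+v.max())/2+170)): print(px2plane("top",uv,n=n,p0=tip).round(4))
g=b[178:200,250:292]; m=(g.min(2)>195)
uv=None
E
```

```text
shift units (now axes) [-0.012 -0.005  0.88 ] turn units [ 0.015 -0.006  0.001]
shift units (target axes) [-0.011 -0.004  0.88 ] F [ 0.23 -0.08  0.9 ] t 13.3 0.038645083877217046
tip [ 0.44326319 -0.06539959  0.03980408]
38 265 276 174 185
ell 270.6584300994873 179.58177185058594 11.060531616210938 11.37157154083252
mean 270.8421052631579 179.44736842105263
[ 0.4754 -0.0607  0.0432]
[ 0.4756 -0.0603  0.0432]
```

View pics/e.png

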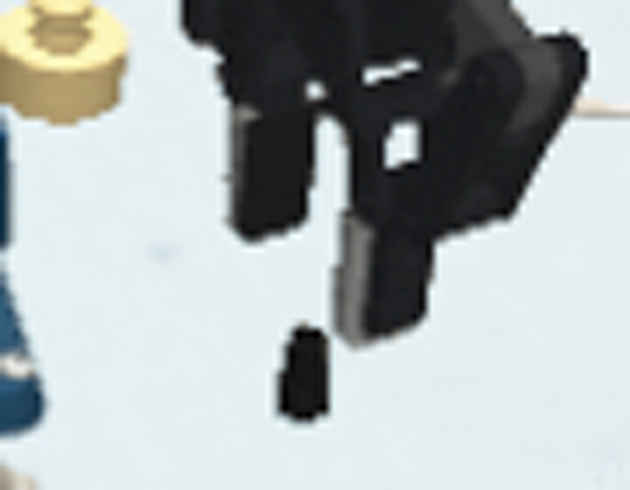

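Emit:
{"fn": "step_arm", "kwargs": {
  "steps": [
    {"xyz": [0, 0, 0.3], "turn": [0, 0, 0], "gripper": -0.1},
    {"xyz": [0, 0, 0.3], "turn": [0, 0, 0], "gripper": -0.1},
    {"xyz": [0, 0, 0.2], "turn": [0, 0, 0], "gripper": -0.1},
    {"xyz": [0, 0, 0.08], "turn": [0, 0, 0], "gripper": -0.1},
    {"xyz": [0, 0, 0], "turn": [0, 0, 0], "gripper": -0.1},
    {"xyz": [0, 0, 0], "turn": [0, 0, 0], "gripper": -0.1}
  ]
}}

```text
time_s: 13.85
position: [0.404, 0.2682, 0.0235]
tool_rot: [[-0.157, 0.988, 0.001], [0.988, 0.157, 0.001], [0.001, 0.001, -1.0]]
ft_force: [-0.4, -0.1, -0.4]
grip_width: 0.0387
```

Emit:
{"fn": "step_arm", "kwargs": {
  "squeeze": 20,
  "steps": [
    {"xyz": [0, 0, 0], "turn": [0, 0, 0], "gripper": -0.4},
    {"xyz": [0, 0, 0], "turn": [0, 0, 0], "gripper": -0.5},
    {"xyz": [0, 0, 0], "turn": [0, 0, 0], "gripper": -0.6},
    {"xyz": [0, 0, 0], "turn": [0, 0, 0], "gripper": -0.7},
    {"xyz": [0, 0, 0], "turn": [0, 0, 0], "gripper": -1},
    {"xyz": [0, 0, 0], "turn": [0, 0, 0], "gripper": -1},
    {"xyz": [0, 0, 0], "turn": [0, 0, 0], "gripper": -1},
    {"xyz": [0, 0, 0], "turn": [0, 0, 0], "gripper": -1}
  ]
}}

```text
time_s: 14.52
position: [0.4039, 0.2681, 0.0233]
tool_rot: [[-0.157, 0.988, 0.001], [0.988, 0.157, 0.001], [0.001, 0.001, -1.0]]
ft_force: [-1.2, -0.2, 4.4]
grip_width: 0.0136
```

```bash
python3 - <<'E'
from h import *
s=env.observe(); print(s['grip_width'],s['ft_force'])
a,_=cams.get_image("scene")
cv2.imwrite("pics/f.png",cv2.resize(a[235:305,275:365],None,fx=8,fy=8,interpolation=cv2.INTER_CUBIC)[:,:,::-1])
E
```

```text
0.013631463433632625 [-1.21966952 -0.22719248  4.44266507]
```

View pics/f.png

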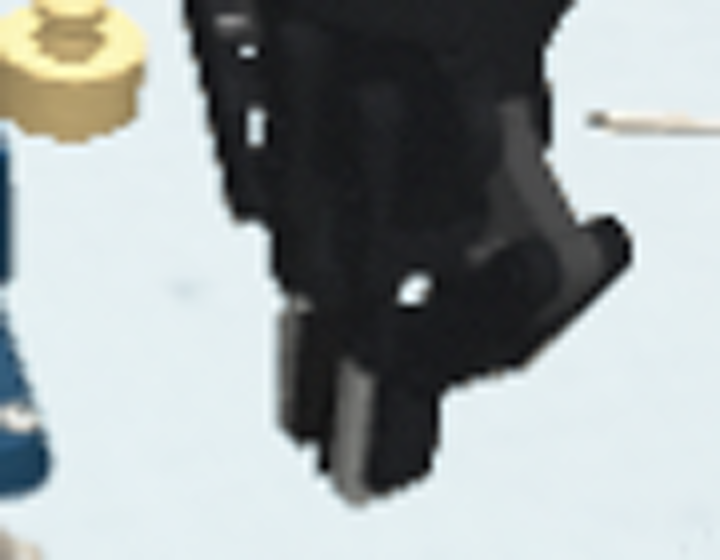

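Emit:
{"fn": "step_arm", "kwargs": {
  "steps": [
    {"xyz": [0, 0, -0.1], "turn": [0, 0, 0], "gripper": -1},
    {"xyz": [0, 0, -0.3], "turn": [0, 0, 0], "gripper": -1},
    {"xyz": [0, 0, -0.6], "turn": [0, 0, 0], "gripper": -1},
    {"xyz": [0, 0, -0.6], "turn": [0, 0, 0], "gripper": -1},
    {"xyz": [0, 0, -0.6], "turn": [0, 0, 0], "gripper": -1},
    {"xyz": [0, 0, -0.3], "turn": [0, 0, 0], "gripper": -1},
    {"xyz": [0, 0, 0], "turn": [0, 0, 0], "gripper": -1},
    {"xyz": [0, 0, 0], "turn": [0, 0, 0], "gripper": -1}
  ]
}}

```text
time_s: 15.23
position: [0.4036, 0.268, 0.123]
tool_rot: [[-0.157, 0.988, 0.001], [0.988, 0.157, 0.001], [0.001, 0.001, -1.0]]
ft_force: [-0.7, -0.4, -1.2]
grip_width: 0.0137
```

```bash
python3 - <<'E'
from h import *
s=env.observe(); print(s['grip_width'],s['ft_force'],s['position'])
c=cams.camera_info("scene"); a,_=cams.get_image("scene")
E=np.linalg.inv(np.array(c["extrinsics"])); p=E@np.r_[s['position'],1]; s_=p[:2]/p[2]; s_=s_*(1+c["k1"]*(s_@s_)); u,v=int(c["fx"]*s_[0]+c["cx"]),int(c["fy"]*s_[1]+c["cy"]); print(u,v)
cv2.imwrite("pics/g.png",cv2.resize(np.clip(a[v-30:v+35,u-35:u+35].astype(float)*1.6,0,255).astype(np.uint8),None,fx=8,fy=8,interpolation=cv2.INTER_CUBIC)[:,:,::-1])
plan([.405,.10,.15],toolR(9)); plan([.4755-.0105,-.0605-.0017,.15],toolR(9))
E
```

```text
0.013742471701623913 [-0.67603959 -0.44082996 -1.22959741] [0.40361202 0.26796509 0.12296959]
324 233
shift units (now axes) [-4.15  -0.615 -0.694] turn units [-1.316 -0.003  0.003]
shift units (target axes) [-4.151 -0.538 -0.754] F [-0.55 -0.45  0.84] t 15.2833 0.013741135929179263
shift units (now axes) [-8.39   0.231 -0.695] turn units [-1.316 -0.003  0.003]
shift units (target axes) [-8.39   0.305 -0.665] F [-0.55 -0.45  0.84] t 15.2833 0.013741135929179263
```

View pics/g.png

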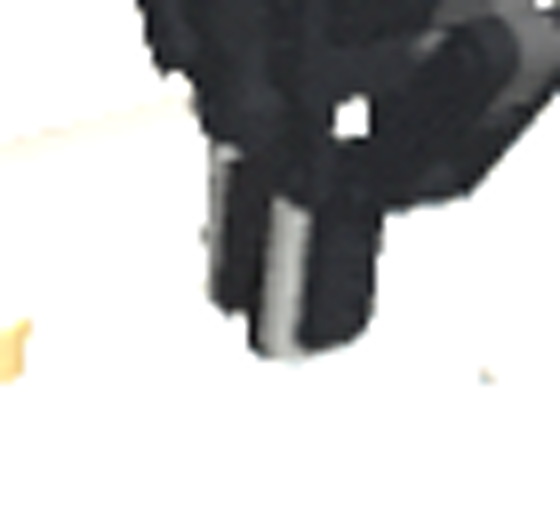

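Emit:
{"fn": "step_arm", "kwargs": {
  "steps": [
    {"xyz": [-0.6, 0.02, -0.058], "turn": [0, 0, 0], "gripper": -1},
    {"xyz": [-0.7, 0.02, -0.058], "turn": [0, 0, 0], "gripper": -1},
    {"xyz": [-0.7, 0.02, -0.058], "turn": [0, 0, 0], "gripper": -1},
    {"xyz": [-0.7, 0.02, -0.058], "turn": [0, 0, 0], "gripper": -1},
    {"xyz": [-0.7, 0.02, -0.058], "turn": [0, 0, 0], "gripper": -1},
    {"xyz": [-0.7, 0.02, -0.058], "turn": [0, 0, 0], "gripper": -1},
    {"xyz": [-0.7, 0.02, -0.058], "turn": [0, 0, 0], "gripper": -1},
    {"xyz": [-0.7, 0.02, -0.058], "turn": [0, 0, 0], "gripper": -1},
    {"xyz": [-0.7, 0.02, -0.058], "turn": [0, 0, 0], "gripper": -1},
    {"xyz": [-0.7, 0.02, -0.058], "turn": [0, 0, 0], "gripper": -1},
    {"xyz": [-0.7, 0.02, -0.058], "turn": [0, 0, 0], "gripper": -1},
    {"xyz": [-0.5, 0.01, -0.058], "turn": [0, 0, 0], "gripper": -1},
    {"xyz": [0, 0, 0], "turn": [-0.658, 0, 0], "gripper": -1},
    {"xyz": [0, 0, 0], "turn": [-0.658, 0, 0], "gripper": -1},
    {"xyz": [0, 0, 0], "turn": [0, 0, 0], "gripper": -1},
    {"xyz": [0, 0, 0], "turn": [0, 0, 0], "gripper": -1}
  ]
}}

```text
time_s: 16.62
position: [0.4628, -0.0506, 0.1497]
tool_rot: [[-0.156, 0.983, 0.101], [0.988, 0.155, 0.018], [0.002, 0.102, -0.995]]
ft_force: [0.0, 0.2, -0.1]
grip_width: 0.0138
```

```bash
python3 - <<'E'
from h import *
R=toolR(8.7); n=-R[:,2]
plan(np.array([.4755,-.0605,.0432])+.0233*n,R)
E
```

```text
shift units (now axes) [-2.980e-01 -1.000e-03  2.095e+00] turn units [-0.026 -0.026  0.058]
shift units (target axes) [-0.294 -0.005  2.095] F [ 0.05  0.18 -0.08] t 16.6167 0.013793816455326914
```

Emit:
{"fn": "step_arm", "kwargs": {
  "steps": [
    {"xyz": [-0.15, 0, 0.2], "turn": [-0.026, -0.026, 0.05], "gripper": -1},
    {"xyz": [-0.15, 0, 0.4], "turn": [0, 0, 0], "gripper": -1},
    {"xyz": [0, 0, 0.4], "turn": [0, 0, 0], "gripper": -1},
    {"xyz": [0, 0, 0.4], "turn": [0, 0, 0], "gripper": -1},
    {"xyz": [0, 0, 0.3], "turn": [0, 0, 0], "gripper": -1},
    {"xyz": [0, 0, 0.15], "turn": [0, 0, 0], "gripper": -1},
    {"xyz": [0, 0, 0], "turn": [0, 0, 0], "gripper": -1},
    {"xyz": [0, 0, 0], "turn": [0, 0, 0], "gripper": -1},
    {"xyz": [0, 0, 0], "turn": [0, 0, 0], "gripper": -1}
  ]
}}

```text
time_s: 17.37
position: [0.4736, -0.0614, 0.0775]
tool_rot: [[-0.153, 0.982, 0.107], [0.988, 0.152, 0.015], [-0.002, 0.108, -0.994]]
ft_force: [-0.6, 0.6, -0.3]
grip_width: 0.014
```

```bash
python3 - <<'E'
from h import *
R=toolR(8.7); n=-R[:,2]
plan(np.array([.4755,-.0605,.0432])+.0233*n,R)
a,_=cams.get_image("scene")
cv2.imwrite("pics/i.png",cv2.resize(a[160:235,165:270],None,fx=7,fy=7,interpolation=cv2.INTER_CUBIC)[:,:,::-1])
E
```

```text
shift units (now axes) [ 0.015 -0.041  0.276] turn units [0.047 0.019 0.021]
shift units (target axes) [ 0.015 -0.04   0.276] F [-0.6   0.58 -0.27] t 17.3667 0.013957905988690058
```

View pics/i.png

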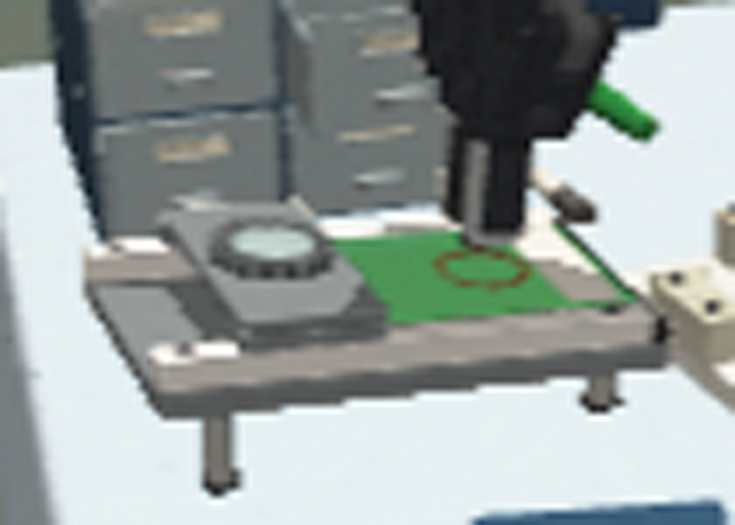

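```bash
python3 - <<'E'
from h import *
R=toolR(8.7); n=-R[:,2]; p0=np.array([.4433,-.0654,.0398])
for uv in ((436,268),(530,268),(485,268),(485,247),(485,290)): print(uv,px2plane("scene",np.array(uv)/7+[165-.43,160-.43],n=n,p0=p0).round(4))
E
```

```text
(436, 268) [ 0.4906 -0.0645  0.0447]
(530, 268) [ 0.4574 -0.0629  0.0413]
(485, 268) [ 0.4733 -0.0637  0.0429]
(485, 247) [ 0.4689 -0.0821  0.0422]
(485, 290) [ 0.4779 -0.0452  0.0437]
```

Emit:
{"fn": "step_arm", "kwargs": {
  "steps": [
    {"xyz": [-0.02, -0.05, 0.05], "turn": [0.047, 0.019, 0.021], "gripper": -1},
    {"xyz": [0, 0, 0.06], "turn": [0, 0, 0], "gripper": -1},
    {"xyz": [0, 0, 0.05], "turn": [0, 0, 0], "gripper": -1},
    {"xyz": [0, 0, 0.03], "turn": [0, 0, 0], "gripper": -1},
    {"xyz": [0, 0, 0.0125], "turn": [0, 0, 0], "gripper": -1},
    {"xyz": [0, 0, 0], "turn": [0, 0, 0], "gripper": -1}
  ]
}}

```text
time_s: 17.92
position: [0.4722, -0.0622, 0.0687]
tool_rot: [[-0.151, 0.983, 0.102], [0.989, 0.15, 0.016], [0.001, 0.104, -0.995]]
ft_force: [-0.1, -0.6, -0.5]
grip_width: 0.0134
```

Emit:
{"fn": "step_arm", "kwargs": {
  "steps": [
    {"xyz": [0, 0, 0.01], "turn": [0, 0, 0], "gripper": -1},
    {"xyz": [0, 0, 0.01], "turn": [0, 0, 0], "gripper": -1},
    {"xyz": [0, 0, 0], "turn": [0, 0, 0], "gripper": -1}
  ]
}}

```text
time_s: 18.17
position: [0.4723, -0.0622, 0.068]
tool_rot: [[-0.151, 0.983, 0.103], [0.989, 0.15, 0.016], [0.0, 0.104, -0.995]]
ft_force: [-0.4, 0.6, -0.0]
grip_width: 0.0139
```

Emit:
{"fn": "step_arm", "kwargs": {
  "steps": [
    {"xyz": [0, 0, 0.01], "turn": [0, 0, 0], "gripper": -1},
    {"xyz": [0, 0, 0.01], "turn": [0, 0, 0], "gripper": -1},
    {"xyz": [0, 0, 0], "turn": [0, 0, 0], "gripper": -1}
  ]
}}

```text
time_s: 18.42
position: [0.4724, -0.0622, 0.0672]
tool_rot: [[-0.151, 0.983, 0.103], [0.989, 0.15, 0.016], [0.0, 0.104, -0.995]]
ft_force: [-0.4, -0.3, 0.5]
grip_width: 0.0139
```

Emit:
{"fn": "step_arm", "kwargs": {
  "steps": [
    {"xyz": [0, 0, 0.01], "turn": [0, 0, 0], "gripper": -1},
    {"xyz": [0, 0, 0.005], "turn": [0, 0, 0], "gripper": -1},
    {"xyz": [0, 0, 0], "turn": [0, 0, 0], "gripper": -1},
    {"xyz": [0, 0, 0], "turn": [0, 0, 0], "gripper": -1}
  ]
}}

```text
time_s: 18.75
position: [0.4725, -0.0622, 0.0666]
tool_rot: [[-0.151, 0.983, 0.103], [0.989, 0.15, 0.016], [0.001, 0.104, -0.995]]
ft_force: [0.9, -0.1, 0.6]
grip_width: 0.0133
```

Emit:
{"fn": "step_arm", "kwargs": {
  "steps": [
    {"xyz": [0, 0, 0.01], "turn": [0, 0, 0], "gripper": -1},
    {"xyz": [0, 0, 0.005], "turn": [0, 0, 0], "gripper": -1},
    {"xyz": [0, 0, 0], "turn": [0, 0, 0], "gripper": -1},
    {"xyz": [0, 0, 0], "turn": [0, 0, 0], "gripper": -1}
  ]
}}

```text
time_s: 19.08
position: [0.4726, -0.0622, 0.0663]
tool_rot: [[-0.151, 0.983, 0.103], [0.989, 0.15, 0.016], [0.0, 0.104, -0.995]]
ft_force: [-1.1, 0.0, 4.6]
grip_width: 0.0139
```

Emit:
{"fn": "step_arm", "kwargs": {
  "steps": [
    {"xyz": [0, 0, -0.005], "turn": [0, 0, 0], "gripper": -0.6},
    {"xyz": [0, 0, 0], "turn": [0, 0, 0], "gripper": -0.5},
    {"xyz": [0, 0, 0], "turn": [0, 0, 0], "gripper": -0.4},
    {"xyz": [0, 0, 0], "turn": [0, 0, 0], "gripper": -0.2},
    {"xyz": [0, 0, 0], "turn": [0, 0, 0], "gripper": -0.1},
    {"xyz": [0, 0, 0], "turn": [0, 0, 0], "gripper": -0.1},
    {"xyz": [0, 0, 0], "turn": [0, 0, 0], "gripper": -0.1},
    {"xyz": [0, 0, 0], "turn": [0, 0, 0], "gripper": -0.1}
  ]
}}

```text
time_s: 19.75
position: [0.4725, -0.0622, 0.0662]
tool_rot: [[-0.151, 0.983, 0.103], [0.989, 0.15, 0.016], [0.0, 0.104, -0.995]]
ft_force: [0.1, -0.9, 0.0]
grip_width: 0.0383
```

Emit:
{"fn": "step_arm", "kwargs": {
  "steps": [
    {"xyz": [0, 0, -0.1], "turn": [0, 0, 0], "gripper": -0.1},
    {"xyz": [0, 0, -0.2], "turn": [0, 0, 0], "gripper": -0.1},
    {"xyz": [0, 0, -0.4], "turn": [0, 0, 0], "gripper": -0.1},
    {"xyz": [0, 0, -0.7], "turn": [0, 0, 0], "gripper": -0.1},
    {"xyz": [0, 0, -0.7], "turn": [0, 0, 0], "gripper": -0.1},
    {"xyz": [0, 0, -0.7], "turn": [0, 0, 0], "gripper": -0.1},
    {"xyz": [0, 0, -0.7], "turn": [0, 0, 0], "gripper": -0.1},
    {"xyz": [0.7, 0, 0], "turn": [0, 0, 0], "gripper": -0.1},
    {"xyz": [0.7, 0, 0], "turn": [0, 0, 0], "gripper": -0.1},
    {"xyz": [0.7, 0, 0], "turn": [0, 0, 0], "gripper": -0.1},
    {"xyz": [0.7, 0, 0], "turn": [0, 0, 0], "gripper": -0.1},
    {"xyz": [0.7, 0, 0], "turn": [0, 0, 0], "gripper": -0.1},
    {"xyz": [0.7, 0, 0], "turn": [0, 0, 0], "gripper": -0.1},
    {"xyz": [0.7, 0, 0], "turn": [0, 0, 0], "gripper": -0.1},
    {"xyz": [0, 0, 0], "turn": [0, 0, 0], "gripper": -0.1},
    {"xyz": [0, 0, 0], "turn": [0, 0, 0], "gripper": -0.1}
  ]
}}

```text
time_s: 21.08
position: [0.4281, 0.1302, 0.2062]
tool_rot: [[-0.154, 0.983, 0.103], [0.988, 0.153, 0.016], [0.0, 0.105, -0.995]]
ft_force: [0.5, -0.2, 0.2]
grip_width: 0.0385
```

```bash
python3 - <<'E'
from h import *
a,_=cams.get_image("scene"); b,_=cams.get_image("top")
A=cv2.resize(a[165:235,200:270],None,fx=5.6,fy=5.6,interpolation=cv2.INTER_CUBIC);B=cv2.resize(b[145:205,240:300],(392,392),interpolation=cv2.INTER_CUBIC)
cv2.imwrite("pics/j.png",np.hstack([A,B])[:,:,::-1])
E
```

```text
(no output)
```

View pics/j.png

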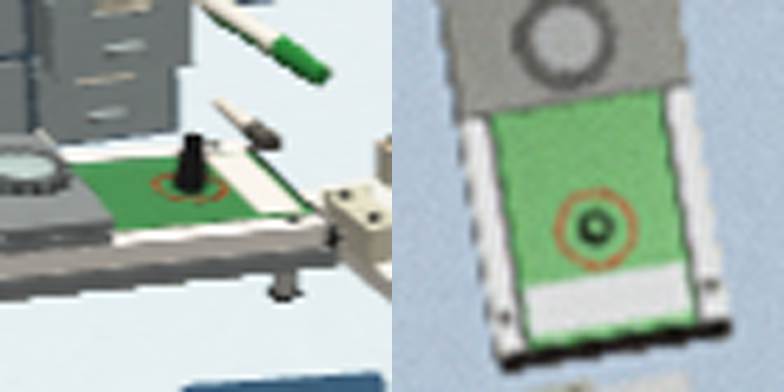

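```bash
python3 -c "
from rig import order
print(order.close_job())"
```

```text
the job is handed in; nothing more can be done
None
```

The slide is home against the front stop, and the ferrule stands upright inside the red ring, released. I handed the job in at about 21 s of the 67 s allowed; the hand-in gave no verdict.

- **Slide:** I felt for the glass in steps of 0.4 mm or less. I drew the slide about 54 mm at 6 to 14 N of measured vertical force. The pull then rose from about 2.5 N to 6 N and the finger slipped on the glass, so I took that as the stop. The pictures after that show the slide's front edge at the stop.
- **Ferrule:** I set it down square to the glass with about 5 N and let go. The last pictures from both cameras show it upright and near the centre of the ring.
- **Other items:** The arm is well clear and reads no contact force. I never touched the weight, pin gauge or marker, but I did not measure their final positions.
- **Readings that disagreed:**
  - The gripper showed 13.6 to 14 mm on the 15 mm ferrule, but the hold was good.
  - The two cameras placed the ring about 3 mm apart, so I aimed midway between them.

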